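Open the ratchet stop of a jar rack

ROBOT

A 7-joint arm with a two-finger parallel gripper is mounted at the origin on a cart in front of the work surface, level with it; the furniture and walls round the work are solid. World frame = base frame: x ahead of the robot, y to its left, z up, the work surface at z = 0. Lengths are in m, angles in degrees, forces in N, time in s.
With the tool pointing down it reaches from about 0.425 to 0.875 m from the base axis. Payload 4.7 kg.
Tool frame: the origin (TCP) lies between the finger pads; the fingertips stand env.finger_overhang ahead of it and the grasp point (between the pads) lies 5 mm behind it (env.finger_overhang is the distance from the TCP to the fingertips, in m); z points along the fingers, y is the line along which they close (so a half turn about z gives the same grasp; the last joint's range is limited). The gripper opens to 87 mm and grips with 3 to 60 N. Pads are 19 mm wide; open, the fingers measure 117 mm over their backs; the gripper's body (75 mm by 190 mm) begins 51 mm behind the grasp point.
Start: joints at [-67.603, 18.392, -4.016, 83.108, 1.295, 78.541, -3.26], TCP at [0.239, 0.604, 0.237] pointing down, gripper open.
Joint ranges: [-163.93, 163.93], [-17.29, 119.83], [-79.2, 71.16], [3.27, 140.29], [-89.18, 269.18], [5.43, 117.66], [-154.24, 154.24]. Speed limits (degrees/s): [147.25, 147.25, 180, 180, 180, 180, 180].

INTERFACE

Orientations are given as [roll, pitch, yaw] about the fixed x, y, z axes, in that order (R = Rz(yaw) Ry(pitch) Rx(roll)).
In Python, from cell import telemetry, eyes, env, models gives the robot as it stands. The module is installed in compiled form; this text tells all that it offers.
- The arm moves only by the tool drive_tool, never from a script. Its arguments are lists of equal length, an entry for each row: "angular": the turn, a rotation vector about the tool's x, y, z in rad, a list of three; "delta_pos": the shift along the tool's x, y, z in cm, a list of three; "gripper": the finger opening in cm, from 0 to 8.7. A call has 1 to 20 rows; each row shifts and turns the commanded pose from where the row before left it, along the tool's axes as they then stand; what a row does not reach is not made up. A row lasts 1/10 s, in which the tool goes at most 50 mm and 8.59 degrees, less where a joint would pass 70% of its speed; a pose out of reach is approached as far as the arm can. A call with a gripper value outside its range is refused whole. The fingers move at their own pace and stop on an object; "squeeze" is the grip in N (left out, the last holds). Time passes only in rows, so rows that do not move let the fingers close. It gives the time, the measured TCP pose, the force, the opening and the grip force at its end, in the units of the state.
- telemetry.get_obs(): the state, without advancing time (a new reading comes with each control period).
- eyes.read_camera(name): name is "side" or "top" or "wrist"; returns a dict with "pixels" (400x640x3 uint8, red, green, blue), "mtx" (3x3 intrinsics, pixels), "origin" and "orientation" of the camera in the world. Camera axes: x right, y down, z forward; pixel columns grow to the right and rows downward; lengths in m; the calibration is good to about 2 mm. The wrist camera is an equidistant fisheye: a pixel r from the principal point sees the ray r / f radians off the axis. A picture is of the moment at which its call begins. There is no depth.
- env.sign_off(): hands the job in; it is judged then, once.
Trained networks look in a picture, given as the dict that the camera call returned (one of the last four; its "shot" number tells which), for a name from the list of things; names that differ only in an ending like _2 or _b are one class to them, and where a whole thing is asked for, a point or a joint stands for the part that bears it (a point fixed in the world has none). Each returns a list of dicts, best first, with "p" (0 to 1); they miss things now and then, are a little off and sometimes report something else, mostly with a low value. They report only what shows in the picture. A call takes as long as a camera call. They do not tell look-alikes from the thing itself.
- models.search_frame(picture, target): "centre" ([column, row] in pixels, amid what is visible of it).
- models.cut_out(picture, target): "pixels" (400x640 bool, what is visible of it) and "centre" ([column, row] in pixels, amid what is visible of it).
The state is a dict: "time_s": time; "qpos": joint angles; "joint_velocities": joint speeds; "effort": joint torques, N m; "tool_pos": TCP position; "tool_rot": TCP orientation; "force": force on the tool from outside, world axes, zero at the start; "wrist_torque": the same for the moment, N m; "grip_width": finger opening in m; "grasp_force": force on a finger pad.
Only numpy, scipy, OpenCV 4.12 (cv2) and the standard library are available. Lean on these libraries where they do the work, as an engineer would, in place of code of your own. Each camera call takes 0.05 s, during which the arm holds its last target. There are 200 camera calls.

TASK

Make room in the wooden jar rack for the tin: with a fingertip press the red release pad on top of the blue sliding stop, and keeping it pressed push the stop back along its bar, away from the jars, until the white pointer on its front is level with the green marker clip. Then let go, so that the pad springs up and the ratchet locks the stop there. Leave the jars, the tin and the garlic standing where they are.

Things in the scene. Friction and masses are not known exactly. Their poses are not given: they have to be found in the camera images.
- rack: Wooden jar rack, board 156 x 420 x 12 mm, fixed; origin at the centre of its underside. Its y axis is the way the stop opens (away from the jars); x points from the bar's side to the jars' side. Steel bar along y at x = -52 mm, top at z = 72 mm, on grey posts 80 mm high at y = -200 and +200 mm. Jars stand beside the bar, at x = -20 to 64 mm, near the end wall (y = -195 mm).
- stop (a joint): Travel of the blue stop along the bar (m): 0 nearest the jars, 0.185 fully open, along the rack's +y; its pointer and pad centre are at rack y = -0.055 + value. About 2 N of friction. Ratchet teeth under the bar (pitch 8 mm) hold it against opening unless the pad is pressed; towards the jars it slides freely. Let go between two teeth it stays put, with play to the next tooth.
- release (a joint): Travel of the red release pad (m): 0 up, 0.012 fully down on a hard stop. A spring lifts it: 3 N to start, 6 N fully down. The pawl is clear of the teeth from about 0.006 on; when the pawl rests on a tooth instead of between two, the untouched pad stands up to 0.005 down.
- pad_top (a point): Centre of the top of the red release pad, 44 mm (rack x) by 50 mm (rack y), 96 mm above the worktop when up; it moves with the stop. Open on three sides; on the +y side stands the push wall.
- push_wall (a point): Middle of the face of the blue push wall that looks towards the jars (rack -y): 29 mm along rack +y from the pad's centre, 44 mm wide in rack x, 10 mm thick, its top 125 mm above the worktop. Fingertips standing on the pad push the stop here.
- pointer (a point): Tip of the white pointer, 5 mm wide, that sticks out 18 mm from the front of the stop (rack -x, the side away from the jars), 42 mm above the worktop; in the rack's y it is level with the pad's centre.
- marker_top (a point): Top of the green marker clip, 14 mm wide, on the board's long edge on the bar's side, 30 mm above the worktop; it does not move. The pointer must come level with it in the rack's y.
- jar_red: Spice jar with an ochre cap, 45 mm across and 100 mm high, loose in the rack; origin at the centre of its underside.
- jar_blue: Spice jar with a white cap, 47 mm across and 98 mm high, loose in the rack; origin at the centre of its underside.
- tin: Tin can with tomatoes on it, 75 mm across and 58 mm high, loose on the worktop beside the rack; origin at the centre of its underside.
- garlic: Garlic bulb, 56 mm across and high, loose on the worktop; origin at the centre of its underside.
Mind the look-alikes: they are no part of the job. What is shaped like the jar_blue but orange is not meant.

How it is judged:
By the outcome, as a careful person would: the job done as asked, in the order asked, and still so for the second after the job is handed in, with the robot touching nothing.
It also fails if it takes over 35 s, if anything falls off the work surface, if the arm or the gripper's body presses on something with over 40 N, if the wrist force passes 120 N, or if a joint passes its speed limit or range.

## Working session

There is one attempt and no reset: what is moved stays moved. The work goes in short steps, Python scripts to look and compute and a tool call to move; the robot and the scene stay as the last step left them, time stands still between calls to the robot, and variables do not carry over. Pictures are saved under pics/ and viewed, at most 10 in all, crops included, and the job is handed in when it is done.

Besides the shell and the picture viewer there is one more tool, called after ">>>" as name(argument=value, ...) on one line, values as JSON. drive_tool: Moves the arm, as the interface text tells. Its arguments: {"type":"object","properties":{"angular":{"type":"array","items":{"type":"array","items":{"type":"number"}}},"delta_pos":{"type":"array","items":{"type":"array","items":{"type":"number"}}},"gripper":{"type":"array","items":{"type":"number"}},"squeeze":{"type":"number"}},"required":["angular","delta_pos","gripper"]}

```bash
mkdir -p pics
cat > h.py <<'E'
import numpy as np, cv2
from cell import telemetry, eyes, env, models
from scipy.spatial.transform import Rotation as R
def rot(o):
    o=np.array(o,float)
    if o.shape==(3,3): return o
    if o.size==3: return R.from_euler('xyz',o,degrees=True).as_matrix()
    return R.from_quat(o).as_matrix()
def ray(c,px):
    K=np.array(c['mtx']); return rot(c['orientation'])@np.array([(px[0]-K[0,2])/K[0,0],(px[1]-K[1,2])/K[1,1],1])
def onz(c,px,z):
    d=ray(c,px);o=np.array(c['origin']);return o+d*(z-o[2])/d[2]
def proj(c,p):
    q=rot(c['orientation']).T@(np.array(p)-c['origin']);K=np.array(c['mtx']);q=K@q;return q[:2]/q[2]
def save(c,n): cv2.imwrite('pics/'+n,c['pixels'][:,:,::-1])
E
python3 - <<'E'
from h import *
print(env.finger_overhang)
for n in ['top','side']:
    c=eyes.read_camera(n); save(c,n+'1.png'); print(n,c['origin'],c['orientation'],c['mtx'])
    for t,z in [('rack',.0),('stop',.09),('pad_top',.096),('push_wall',.12),('pointer',.042),('marker_top',.03),('jar_red',.1),('jar_blue',.098),('tin',.058),('garlic',.05)]:
        for r in models.search_frame(c,t)[:3]: print(t,np.round(r['p'],2),np.round(r['centre'],1),np.round(onz(c,r['centre'],z),3))
print(telemetry.get_obs())
E
```

```text
0.014
top [0.38198944 0.03716966 1.30496496] [-169.65089623   -0.69429984  -90.99218232] [[404.73840657   0.         323.84035104]
 [  0.         404.73840657 196.9508222 ]
 [  0.           0.           1.        ]]
rack 0.66 [405.7 213.4] [ 0.561 -0.249  0.   ]
stop 0.78 [400.2 211.1] [ 0.556 -0.213  0.09 ]
pad_top 0.73 [403.1 216. ] [ 0.54  -0.219  0.096]
push_wall 0.72 [403.5 214.9] [ 0.541 -0.216  0.12 ]
pointer 0.73 [400.1 214.2] [ 0.553 -0.222  0.042]
jar_red 0.55 [434.4 184.4] [ 0.636 -0.32   0.1  ]
jar_red 0.41 [180.3 251. ] [0.447 0.444 0.1  ]
jar_blue 0.78 [415.9 182.8] [ 0.642 -0.264  0.098]
jar_blue 0.76 [404.6 145.8] [ 0.76  -0.235  0.098]
tin 0.85 [256.8 250.3] [0.447 0.226 0.058]
garlic 0.76 [182.2 247.1] [0.461 0.455 0.05 ]
side [0.36061987 1.25166578 0.95061835] [-124.63845229   -0.18009333 -168.09233141] [[472.22691083   0.         325.9465065 ]
 [  0.         472.22691083 194.17568404]
 [  0.           0.           1.        ]]
rack 0.98 [346.1 184.5] [ 0.583 -0.172  0.   ]
stop 0.77 [354.4 165.3] [ 0.554 -0.164  0.09 ]
push_wall 0.69 [356.3 159.5] [ 0.547 -0.154  
[... 356 characters left out ...]
1.1, 'qpos': array([-67.60057762,  18.3925118 ,  -4.01501265,  83.10814904,
         1.29483701,  78.54403172,  -3.25812047]), 'joint_velocities': array([-0.0747628 ,  0.07934741, -0.04638583,  0.03594899,  0.08471377,
        0.03411162, -0.00448366]), 'effort': array([ 3.41984460e-04, -4.91094661e+01, -4.03018529e-01, -3.12776864e+01,
       -6.36803848e-02,  3.39134282e-02,  5.31871797e-05]), 'tool_pos': array([0.23922806, 0.60437082, 0.23657446]), 'tool_rot': array([1.79999568e+02, 3.11477445e-03, 1.58410202e+02]), 'force': array([-0.17443976,  0.28002976, -0.51944519]), 'wrist_torque': array([ 0.04085119, -0.03364926,  0.05713141]), 'grasp_force': 0.0, 'grip_width': 0.08714301706786906}
```

Run:
```python
import cv2
t=cv2.imread('pics/top1.png');s=cv2.imread('pics/side1.png')
a=cv2.resize(t[120:270,300:500],(800,600),interpolation=cv2.INTER_CUBIC)
cv2.imwrite('pics/topc.png',a)
b=cv2.resize(s[90:240,270:470],(800,600),interpolation=cv2.INTER_CUBIC)
cv2.imwrite('pics/sidec.png',b)
```

```text
(no output)
```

View pics/topc.png

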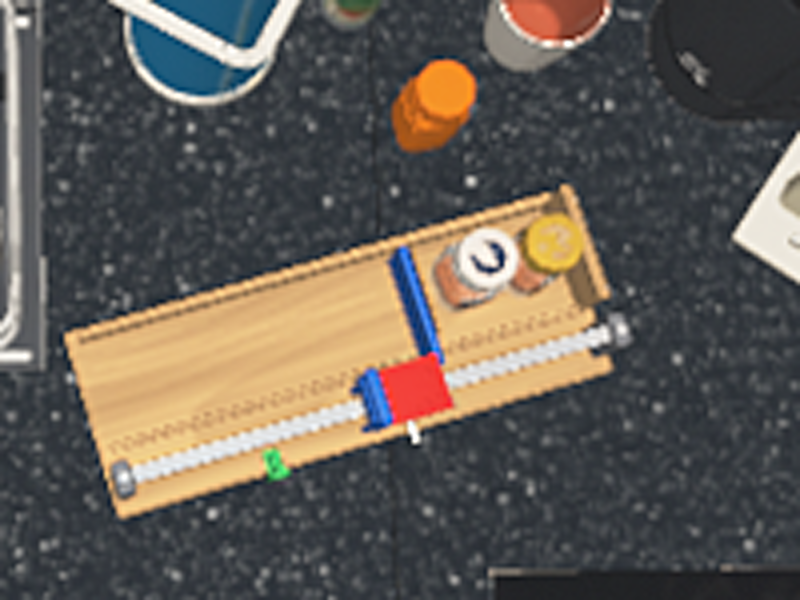

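View pics/sidec.png

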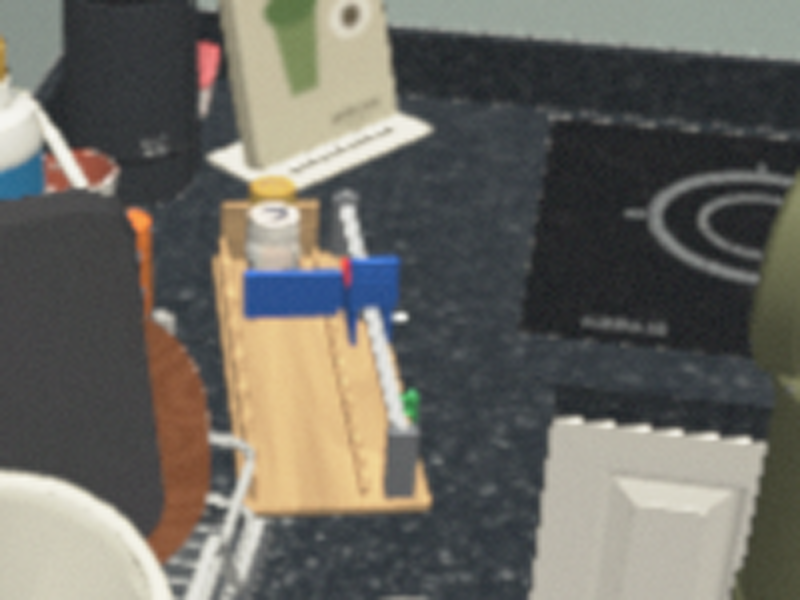

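View pics/top1.png

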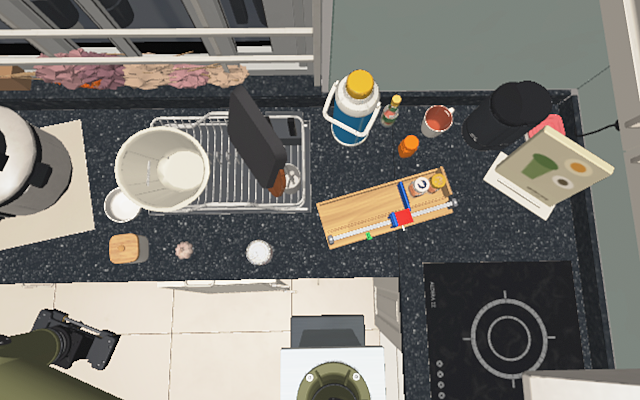

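The top crop shows the red pad at about (415,387), white pointer at (416,432), green clip at (276,465) and posts at (123,478) and (620,328). The white-capped jar_blue (485,255) and jar_red (553,243) stand in the rack. The orange jar at (440,95) outside the rack is the look-alike. There is only one stop, pad and marker.

```bash
cat > m.py <<'E'
from h import *
from scipy.optimize import least_squares
def blob(c,f,box):
    x0,y0,x1,y1=box; I=c['pixels'][y0:y1,x0:x1].astype(float); w=f(I[...,0],I[...,1],I[...,2])
    w=np.clip(w,0,None); w[w<.35*w.max()]=0
    yy,xx=np.mgrid[y0:y1,x0:x1]; return np.array([(w*xx).sum(),(w*yy).sum()])/w.sum()
red=lambda r,g,b:r-2*np.maximum(g,b)
green=lambda r,g,b:g-1.3*np.maximum(r,b)
E
python3 - <<'E'
from m import *
c=eyes.read_camera('top')
pr=blob(c,red,(385,200,425,230)); pg=blob(c,green,(355,225,385,245))
pt=np.array([300+416/4,120+440/4])-.4
P=[(( -.052,.2,.08),(300+123/4,120+477/4)),((-.052,-.2,.08),(300+620/4,120+328/4)),((-.078,.21,.012),(300+121/4,120+518/4)),((-.078,-.21,.012),(300+612/4,120+371/4)),((.078,-.21,.03),(300+567/4,120+185/4))]
def w(p,v): a=p[2]; return np.array([p[0]+np.cos(a)*v[0]-np.sin(a)*v[1],p[1]+np.sin(a)*v[0]+np.cos(a)*v[1],v[2]])
f=lambda p:np.concatenate([proj(c,w(p,v))-(np.array(q)-.4) for v,q in P])
s=least_squares(f,[.57,-.2,.28]);p=s.x;print(p,np.degrees(p[2]),np.round(s.fun,1))
inv=lambda q:np.array([[np.cos(p[2]),np.sin(p[2])],[-np.sin(p[2]),np.cos(p[2])]])@(q[:2]-p[:2])
for n,q,z in [('pad',pr,.094),('green',pg,.028),('pointer',pt,.042)]:
    W=onz(c,q,z);print(n,q,W.round(4),inv(W).round(4))
s=eyes.read_camera('side')
sg=blob(s,green,(360,180,385,205));W=onz(s,sg,.025);print('side green',sg,W,inv(W),'proj',proj(s,w(p,(-.08,.07,.025))))
for pp in P: print(proj(s,w(p,pp[0])))
E
```

```text
[ 0.58063472 -0.17934689  0.26727562] 15.313765092049117 [ 0.4 -0.4  0.6  0.5 -0.4 -0.2  1.2 -0.  -1.8  0.2]
pad [403.72944041 216.69967676] [ 0.5386 -0.2217  0.094 ] [-0.0518 -0.0297]
green [368.45749465 236.00374732] [ 0.4875 -0.121   0.028 ] [-0.0744  0.0809]
pointer [403.6 229.6] [ 0.5046 -0.2303  0.042 ] [-0.0868 -0.029 ]
side green [372.18895554 190.46065632] [ 0.48116697 -0.11628558  0.025     ] [-0.07928126  0.08709216] proj [371.7127995  187.72985392]
[369.68456905 196.25771844]
[355.8618426  137.97949914]
[376.79075907 214.6881504 ]
[361.3546961  151.70156388]
[322.62193984 148.79605049]
```

Run:
```python
from h import *
o=telemetry.get_obs();p=o['tool_pos'];yaw=o['tool_rot'][2];print(p,yaw)
n1,n2=10,13; dy=(105.3-yaw)/(n1+n2)
wp=[p+( np.array([.40,.25,.25])-p)*i/n1 for i in range(1,n1+1)]+[np.array([.40,.25,.25])+(np.array([.536,-.212,.19])-np.array([.40,.25,.25]))*i/n2 for i in range(1,n2+1)]
cur=p
rows=[]
for i,q in enumerate(wp):
    Rm=R.from_euler('xyz',[180,0,yaw+dy*i],degrees=True).as_matrix()
    rows.append(np.round(Rm.T@(q-cur)*100,2).tolist()); cur=q
print(np.radians(-dy)); print(rows[:n1]);print(rows[n1:])
```

```text
[0.23916353 0.60441521 0.23657144] 158.4155102396264
0.04030611032861926
[[-2.8, -2.7, -0.13], [-2.91, -2.59, -0.13], [-3.01, -2.47, -0.13], [-3.11, -2.35, -0.13], [-3.2, -2.22, -0.13], [-3.28, -2.09, -0.13], [-3.37, -1.95, -0.13], [-3.44, -1.82, -0.13], [-3.51, -1.68, -0.13], [-3.58, -1.53, -0.13]]
[[-3.24, -1.79, 0.46], [-3.31, -1.66, 0.46], [-3.38, -1.52, 0.46], [-3.44, -1.39, 0.46], [-3.49, -1.25, 0.46], [-3.54, -1.11, 0.46], [-3.58, -0.96, 0.46], [-3.61, -0.82, 0.46], [-3.64, -0.67, 0.46], [-3.67, -0.52, 0.46], [-3.69, -0.38, 0.46], [-3.7, -0.23, 0.46], [-3.7, -0.08, 0.46]]
```

>>> drive_tool(angular=[[0,0,0.0403],[0,0,0.0403],[0,0,0.0403],[0,0,0.0403],[0,0,0.0403],[0,0,0.0403],[0,0,0.0403],[0,0,0.0403],[0,0,0.0403],[0,0,0.0403],[0,0,0]], delta_pos=[[-2.8,-2.7,-0.13],[-2.9,-2.6,-0.13],[-3.0,-2.5,-0.13],[-3.1,-2.35,-0.13],[-3.2,-2.2,-0.13],[-3.3,-2.1,-0.13],[-3.4,-1.95,-0.13],[-3.4,-1.8,-0.13],[-3.5,-1.7,-0.13],[-3.6,-1.5,-0.13],[0,0,0]], gripper=[0,0,0,0,0,0,0,0,0,0,0])

```text
time_s: 2.3
tool_pos: [0.4031, 0.2444, 0.2503]
tool_rot: [179.9, 0.1, 134.8]
force: [0.3, 0.8, -0.9]
grip_width: 0.007
grasp_force: 0.0
```

>>> drive_tool(angular=[[0,0,0.0396],[0,0,0.0396],[0,0,0.0396],[0,0,0.0396],[0,0,0.0396],[0,0,0.0396],[0,0,0.0396],[0,0,0.0396],[0,0,0.0396],[0,0,0.0396],[0,0,0.0396],[0,0,0.0396],[0,0,0.0396],[0,0,0],[0,0,0]], delta_pos=[[-3.2,-1.8,0.46],[-3.3,-1.65,0.46],[-3.4,-1.5,0.46],[-3.45,-1.4,0.46],[-3.5,-1.25,0.46],[-3.55,-1.1,0.46],[-3.6,-0.95,0.46],[-3.6,-0.8,0.46],[-3.65,-0.65,0.46],[-3.65,-0.5,0.46],[-3.7,-0.4,0.46],[-3.7,-0.2,0.46],[-3.7,-0.1,0.46],[0,0,0],[0,0,0]], gripper=[0,0,0,0,0,0,0,0,0,0,0,0,0,0,0])

```text
time_s: 3.8
tool_pos: [0.5387, -0.2115, 0.1893]
tool_rot: [-179.9, -0.0, 105.8]
force: [0.7, 0.0, 1.1]
grip_width: 0.0002
grasp_force: 0.0
```

Run:
```python
from h import *
o=telemetry.get_obs();print(o['tool_pos'],o['tool_rot'],o['qpos'],o['grip_width'])
c=eyes.read_camera('wrist');print(c['mtx'],c['origin'],c['orientation'])
s=eyes.read_camera('side')
cv2.imwrite('pics/w1.png',np.vstack([c['pixels'],cv2.resize(s['pixels'][100:220,300:492],(640,400))])[:,:,::-1][:,:,:].copy()[:800])
I=np.hstack([cv2.resize(c['pixels'],(480,300)),cv2.resize(s['pixels'][110:220,310:420],(300,300))]);cv2.imwrite('pics/w1.png',I[:,:,::-1])
```

```text
[ 0.5387318  -0.2114738   0.18932283] [-1.79947700e+02 -1.64237116e-02  1.05768775e+02] [-17.59226626  13.53005315  42.19651495  98.5333867   -9.50811204
  71.64813143  42.59850686] 0.000247869950371194
[[309.70691629   0.         319.50433423]
 [  0.         309.70691629 198.93797931]
 [  0.           0.           1.        ]] [ 0.52087191 -0.14323822  0.33791887] [ 1.65213121e+02 -4.60020692e-02  1.57792906e+01]
```

View pics/w1.png

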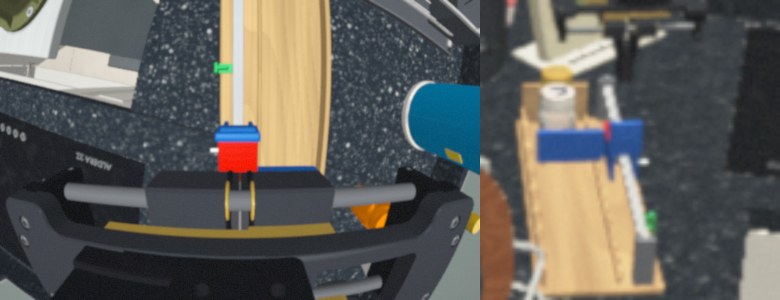

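The wrist view shows the red pad at (238,155), pointer at (214,150) and green clip at (223,68) in the composite, with the closed fingers over the pad. I'll now measure from this view.

```bash
cat >> m.py <<'E'
def fray(c,px):
    K=np.array(c['mtx']);v=(np.array(px)-K[:2,2])/K[0,0];r=np.hypot(*v)
    d=np.array([*(v/r*np.sin(r)),np.cos(r)]);return rot(c['orientation'])@d
def fonz(c,px,z):
    d=fray(c,px);o=np.array(c['origin']);return o+d*(z-o[2])/d[2]
white=lambda r,g,b:np.minimum(np.minimum(r,g),b)-120
A=np.radians(15.3)
def rk(W,p=(0.5806,-.1793)): return np.array([[np.cos(A),np.sin(A)],[-np.sin(A),np.cos(A)]])@(np.array(W)[:2]-p)
E
python3 - <<'E'
from m import *
c=eyes.read_camera('wrist')
I=c['pixels'].astype(int)
g=blob(c,green,(280,80,312,102)); print('green',g,fonz(c,g,.029).round(4),rk(fonz(c,g,.029)).round(4))
M=red(*[I[...,k] for k in range(3)])>40; M[:,:280]=0;M[:,350:]=0
ys,xs=np.nonzero(M);print('red',xs.min(),xs.max(),ys.min(),ys.max())
for px in [(xs.min(),ys.max()),(xs.max(),ys.max()),(xs.min(),ys.min()),(xs.max(),ys.min())]: print(rk(fonz(c,px,.096)).round(4))
w=blob(c,white,(276,190,290,212)); print('ptr',w,rk(fonz(c,w,.042)).round(4))
# board left edge direction
e=[]
for y in range(20,180,20):
    row=I[y,250:330]; d=row[:,0]-row[:,2]; x=250+np.argmax(d>50); e.append(rk(fonz(c,(x,y),.012)))
print(np.round(e,4))
o=telemetry.get_obs();print('tcp',rk(o['tool_pos']))
cv2.imwrite('pics/w2.png',cv2.resize(c['pixels'][60:240,240:400],None,fx=3.3,fy=3.3,interpolation=cv2.INTER_CUBIC)[:,:,::-1])
E
```

```text
green [295.04804977  92.63814635] [ 0.4909 -0.1222  0.029 ] [-0.0714  0.0788]
red 289 341 193 230
[-0.0716 -0.0387]
[-0.0282 -0.0382]
[-0.0711 -0.0069]
[-0.0291 -0.0064]
ptr [284.19768191 201.67079845] [-0.0813 -0.029 ]
[[-0.0761  0.1606]
 [-0.0757  0.1376]
 [-0.0753  0.1154]
 [-0.075   0.0937]
 [-0.0748  0.0724]
 [-0.0757  0.0513]
 [-0.0746  0.0301]
 [-0.0746  0.0088]]
tcp [-0.04790825 -0.01806248]
```

View pics/w2.png

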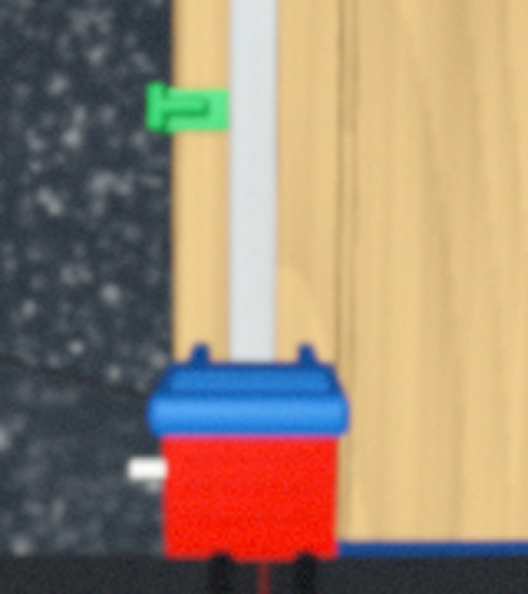

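>>> drive_tool(angular=[[0,0,0],[0,0,0],[0,0,0],[0,0,0],[0,0,0],[0,0,0],[0,0,0],[0,0,0],[0,0,0],[0,0,0]], delta_pos=[[0,-0.1,1.5],[0,-0.1,1.5],[0,-0.1,1.5],[0,0,1.5],[0,0,1.2],[0,0,0.6],[0,0,0.6],[0,0,0.5],[0,0,0],[0,0,0]], gripper=[0,0,0,0,0,0,0,0,0,0])

```text
time_s: 4.95
tool_pos: [0.5357, -0.2122, 0.1013]
tool_rot: [-180.0, -0.0, 105.8]
force: [-3.2, 0.8, 4.7]
grip_width: 0.0005
grasp_force: 2.4
```

>>> drive_tool(angular=[[0,0,0],[0,0,0],[0,0,0],[0,0,0],[0,0,0],[0,0,0],[0,0,0],[0,0,0],[0,0,0]], delta_pos=[[0.2,0,0.1],[0.4,0,0],[0.4,0,0],[0.4,0,0],[0.4,0,0],[0.4,0,0],[0.4,0,0],[0.4,0,0],[0,0,0]], gripper=[0,0,0,0,0,0,0,0,0])

```text
time_s: 5.85
tool_pos: [0.5276, -0.1829, 0.1001]
tool_rot: [180.0, -0.0, 105.9]
force: [-1.7, -2.1, 4.6]
grip_width: 0.0001
grasp_force: 2.6
```

```bash
cat > look.py <<'E'
from m import *
import sys
o=telemetry.get_obs();print(o['time_s'],o['tool_pos'],o['force'],'tcp',rk(o['tool_pos']))
c=eyes.read_camera('wrist');I=c['pixels'].astype(int)
g=blob(c,green,(265,60,312,240))
G=rk(fonz(c,g,.029))
# pointer candidates: bright neutral comps left of board
M=((white(*[I[...,k] for k in range(3)])>70)).astype(np.uint8);M[:,:262]=0;M[:,294:]=0;M[60:]=M[60:]
n,l,st,ce=cv2.connectedComponentsWithStats(M)
print('green',g,G.round(4))
for i in range(1,n):
    if st[i,4]>12: print('white',st[i],ce[i].round(1),rk(fonz(c,ce[i],.042)).round(4))
cv2.imwrite('pics/'+sys.argv[1],cv2.resize(c['pixels'][60:240,220:400],None,fx=3.3,fy=3.3,interpolation=cv2.INTER_CUBIC)[:,:,::-1])
E
python3 look.py w3.png
```

```text
5.85 [ 0.52756266 -0.18293604  0.10007241] [-1.66980232 -2.13190194  4.6256871 ] tcp [-0.05211701  0.01048796]
green [291.34793128 120.95929836] [-0.071   0.0795]
```

View pics/w3.png

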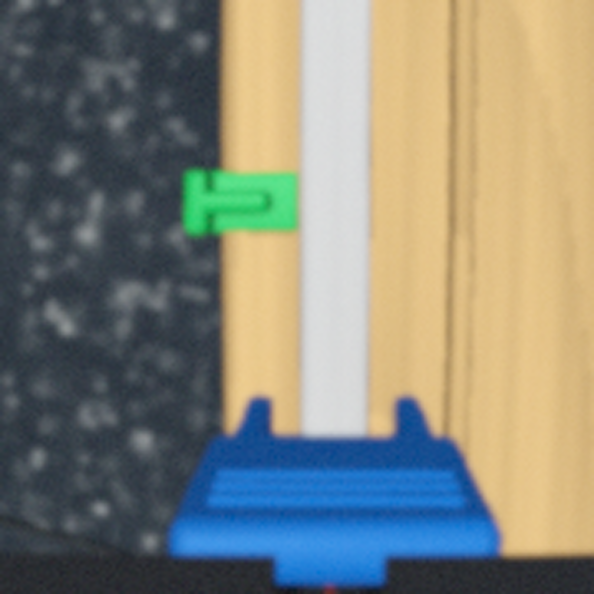

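The wrist view shows the stop's wall moving with the fingers. The clip is at (240,203), and the gripper now hides the pointer. I'll track the wall's top edge instead.

```bash
cat > wall.py <<'E'
from m import *
# wall top back edge: strongest brightening (dark->bright blue) going down, in columns at wall centre
def wall(c,r0,r1,x0=300,x1=340):
    b=c['pixels'][r0:r1,x0:x1].astype(float).mean(1); return b
E
python3 - <<'E'
from m import *
c=eyes.read_camera('wrist')
import cv2
print('now',c['origin'])
for r in range(186,238,2): print(r,c['pixels'][r,300:330].mean(0).round(), rk(fonz(c,(318,r),.125)).round(4))
w2=cv2.imread('pics/w2.png')[:,:,::-1]
for r in range(168,200,2): print('w2',r,w2[int((r-60+.5)*3.3),200:300].mean(0).round())
from scipy.spatial.transform import Rotation as R
c2=dict(c);c2['origin']=[0.52087191,-0.14323822,0.33791887];c2['orientation']=[165.213,-.046,15.779]
for r in (176,179,182,186,191): print(r,rk(fonz(c2,(318,r),.125)).round(4))
t=eyes.read_camera('top');p=blob(t,green,(355,225,385,245));print('top green',p,rk(onz(t,p,.029)))
E
```

```text
now [ 0.50946004 -0.1148008   0.24865482]
186 [203. 196. 184.] [-0.0517  0.0538]
188 [203. 196. 184.] [-0.0517  0.053 ]
190 [190. 186. 181.] [-0.0517  0.0521]
192 [116. 129. 160.] [-0.0517  0.0513]
194 [ 28.  78. 143.] [-0.0517  0.0504]
196 [ 22.  76. 144.] [-0.0517  0.0496]
198 [ 20.  76. 144.] [-0.0517  0.0487]
200 [ 22.  79. 147.] [-0.0517  0.0479]
202 [ 28. 102. 182.] [-0.0517  0.047 ]
204 [ 33. 120. 206.] [-0.0516  0.0462]
206 [ 30. 114. 199.] [-0.0516  0.0453]
208 [ 32. 117. 203.] [-0.0516  0.0444]
210 [ 31. 118. 204.] [-0.0516  0.0436]
212 [ 31. 121. 208.] [-0.0516  0.0427]
214 [ 22.  90. 166.] [-0.0516  0.0418]
216 [ 21.  90. 167.] [-0.0516  0.0409]
218 [ 24. 110. 196.] [-0.0516  0.04  ]
220 [ 38. 128. 215.] [-0.0516  0.0392]
222 [ 52. 141. 225.] [-0.0516  0.0383]
224 [ 59. 147. 230.] [-0.0516  0.0374]
226 [ 57. 144. 228.] [-0.0516  0.0365]
228 [ 50. 135. 218.] [-0.0516  0.0356]
230 [ 40. 123. 203.] [-0.0516  0.0347]
232 [ 31. 116. 197.] [-0.0515  0.0337]
234 [ 28. 107. 187.] [-0.0515  0.0328]
236 [ 33.  86. 156.] [-0.0515  0.0319]
w2 168 [174. 169. 169.]
w2 170 [ 83. 103. 152.]
w2 172 [ 32. 102. 180.]
w2 174 [ 39. 120. 202.]
w2 176 [ 42. 127. 211.]
w2 178 [ 31. 108. 190.]
w2 180 [ 32. 117. 203.]
w2 182 [ 68. 152. 232.]
w2 184 [ 79. 162. 239.]
w2 186 [ 64. 151. 232.]
w2 188 [ 41. 133. 221.]
w2 190 [ 55. 117. 205.]
w2 192 [201.  78. 139.]
w2 194 [245.  45.  47.]
w2 196 [251.  41.  24.]
w2 198 [246.  39.  23.]
176 [-0.0486  0.0109]
179 [-0.0486  0.0088]
182 [-0.0486  0.0066]
186 [-0.0486  0.0038]
191 [-0.0486  0.0001]
top green [368.39974022 235.97975862] [-0.07434006  0.0811112 ]
```

>>> drive_tool(angular=[[0,0,0],[0,0,0],[0,0,0],[0,0,0],[0,0,0],[0,0,0],[0,0,0],[0,0,0],[0,0,0],[0,0,0],[0,0,0],[0,0,0],[0,0,0],[0,0,0],[0,0,0],[0,0,0]], delta_pos=[[0.3,0,0],[0.5,0,0],[0.5,0,0],[0.5,0,0],[0.5,0,0],[0.5,0,0],[0.5,0,0],[0.5,0,0],[0.5,0,0],[0.5,0,0],[0.5,0,0],[0.5,0,0],[0.5,0,0],[0.5,0,0],[0.2,0,0],[0,0,0]], gripper=[0,0,0,0,0,0,0,0,0,0,0,0,0,0,0,0])

```text
time_s: 7.6
tool_pos: [0.5086, -0.1154, 0.1001]
tool_rot: [180.0, -0.0, 105.9]
force: [-1.9, -1.7, 5.4]
grip_width: 0.0003
grasp_force: 2.6
```

Run:
```python
from m import *
o=telemetry.get_obs();print(o['time_s'],o['tool_pos'],o['force'],'tcp',rk(o['tool_pos']))
c=eyes.read_camera('wrist');t=eyes.read_camera('top');s=eyes.read_camera('side')
b=c['pixels'][:,300:330].astype(float).mean(1)
for r in range(190,234,2): print(r,b[r].round(), rk(fonz(c,(318,r),.125)).round(4))
f=lambda i,x,y,w,h,k:cv2.resize(i['pixels'][y:y+h,x:x+w],(k,300),interpolation=cv2.INTER_CUBIC)
I=np.vstack([np.hstack([f(t,340,190,80,60,400),f(s,340,150,67,50,400)]),np.hstack([f(c,240,60,200,150,400),f(s,330,120,134,100,400)])])
cv2.imwrite('pics/m4.png',I[:,:,::-1])
```

```text
7.6 [ 0.50860591 -0.11537988  0.10006977] [-1.87942731 -1.65993486  5.36000225] tcp [-0.05257564  0.08065193]
190 [189. 187. 186.] [-0.0522  0.1223]
192 [121. 132. 160.] [-0.0522  0.1215]
194 [ 29.  74. 138.] [-0.0522  0.1206]
196 [ 18.  71. 137.] [-0.0522  0.1198]
198 [ 19.  72. 138.] [-0.0521  0.1189]
200 [ 19.  74. 141.] [-0.0521  0.1181]
202 [ 26.  97. 175.] [-0.0521  0.1172]
204 [ 30. 114. 199.] [-0.0521  0.1163]
206 [ 28. 108. 193.] [-0.0521  0.1155]
208 [ 28. 111. 196.] [-0.0521  0.1146]
210 [ 29. 112. 197.] [-0.0521  0.1137]
212 [ 28. 115. 201.] [-0.0521  0.1129]
214 [ 21.  85. 159.] [-0.0521  0.112 ]
216 [ 19.  85. 160.] [-0.0521  0.1111]
218 [ 23. 104. 189.] [-0.0521  0.1102]
220 [ 36. 122. 208.] [-0.0521  0.1093]
222 [ 48. 135. 218.] [-0.0521  0.1085]
224 [ 56. 141. 223.] [-0.0521  0.1076]
226 [ 53. 138. 221.] [-0.052   0.1067]
228 [ 47. 129. 211.] [-0.052   0.1058]
230 [ 39. 118. 197.] [-0.052   0.1048]
232 [ 29. 111. 191.] [-0.052   0.1039]
```

View pics/m4.png

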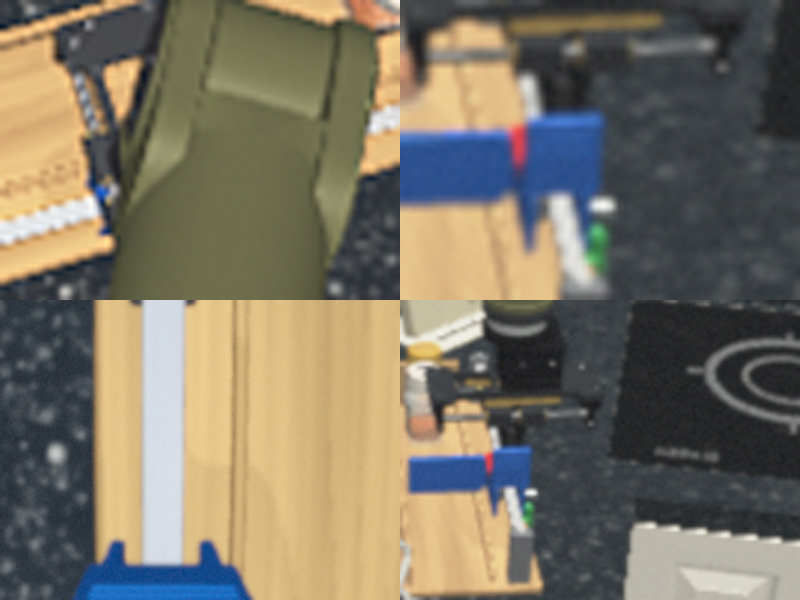

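Top right: white pointer tip at (601,206) in the composite (side px about 374,184), just above and behind the green clip. The stop has followed the fingers.

Run:
```python
from m import *
s=eyes.read_camera('side')
w=blob(s,white,(369,181,378,188)); print('ptr now',w,rk(onz(s,w,.042)))
s0={**s,'pixels':cv2.imread('pics/side1.png')[:,:,::-1]}
w0=blob(s0,white,(366,165,375,174));print('ptr start',w0,rk(onz(s,w0,.042)))
for z in (.03,.02):print(rk(onz(s,blob(s,green,(360,180,385,205)),z)))
def W(x,y,z): return [0.5806+np.cos(A)*x-np.sin(A)*y,-.1793+np.sin(A)*x+np.cos(A)*y,z]
for y in (.07,.075,.08,.085): print(y,proj(s,W(-.088,y,.042)),proj(s,W(-.075,y+.007,.03)),proj(s,W(-.082,y+.007,.012)),proj(s,W(-.075,y-.007,.03)))
print(s['pixels'][178:200,370:377].tolist().__len__());print(s['pixels'][180:200,372:374].mean(1).round())
```

```text
ptr now [372.96618357 183.9468599 ] [-0.08316352  0.07169991]
ptr start [369.59100642 168.70235546] [-0.08511986 -0.03006831]
[-0.07932839  0.09729579]
[-0.0819868  0.0827295]
0.07 [374.27012902 183.63846564] [370.65890288 187.71114431] [372.34158541 191.89363343] [370.11514458 185.50195969]
0.075 [374.47520835 184.42498344] [370.85493956 188.5076034 ] [372.54053465 192.69536032] [370.3084797  186.28744282]
0.08 [374.68131166 185.2154284 ] [371.05195483 189.30803829] [372.74047067 193.50106373] [370.50277322 187.07681974]
0.085 [374.88844664 186.00983002] [371.24995603 190.11247881] [372.94140082 194.31077329] [370.69803228 187.87011949]
22
[[ 50.  78. 126.]
 [ 52.  78. 122.]
 [ 84.  98. 122.]
 [179. 186. 190.]
 [219. 224. 226.]
 [120. 128. 134.]
 [ 64.  78.  86.]
 [ 77. 127. 103.]
 [ 94. 173. 122.]
 [ 72. 157.  98.]
 [ 58. 128.  80.]
 [ 60. 123.  76.]
 [ 72. 147.  88.]
 [ 86. 158.  95.]
 [104. 134.  92.]
 [130. 140. 114.]
 [144. 149. 142.]
 [150. 150. 151.]
 [137. 138. 140.]
 [100. 102. 104.]]
```

>>> drive_tool(angular=[[0,0,0],[0,0,0],[0,0,0],[0,0,0],[0,0,0]], delta_pos=[[0.2,0,0],[0.3,0,0],[0.3,0,0],[0,0,0],[0,0,0]], gripper=[0,0,0,0,0])

```text
time_s: 8.3
tool_pos: [0.5065, -0.1078, 0.1001]
tool_rot: [180.0, -0.0, 105.8]
force: [-2.0, -1.9, 4.0]
grip_width: 0.0001
grasp_force: 2.6
```

>>> drive_tool(angular=[[0,0,0],[0,0,0],[0,0,0],[0,0,0],[0,0,0],[0,0,0],[0,0,0],[0,0,0],[0,0,0],[0,0,0]], delta_pos=[[0,0,-0.3],[0,0,-0.4],[0,0,-0.6],[0,0,-1.5],[-0.5,0,-2],[-1.5,0,-2],[-2.5,0,-2],[-2,0,-2],[0,0,0],[0,0,0]], gripper=[0,0,0,0,0,0,0,0,0,0])

```text
time_s: 9.3
tool_pos: [0.5242, -0.17, 0.2075]
tool_rot: [180.0, -0.1, 105.8]
force: [-0.1, 1.2, -0.8]
grip_width: 0.0005
grasp_force: 0.0
```

Run:
```python
from m import *
o=telemetry.get_obs();print(o['time_s'],o['tool_pos'],o['force'],'tcp',rk(o['tool_pos']))
c=eyes.read_camera('wrist');s=eyes.read_camera('side')
f=lambda i,x,y,w,h,k:cv2.resize(i['pixels'][y:y+h,x:x+w],(k,500),interpolation=cv2.INTER_CUBIC)
cv2.imwrite('pics/m5.png',np.hstack([f(c,240,120,96,120,400),f(s,345,155,40,50,400)])[:,:,::-1])
w=blob(s,white,(369,181,380,189)); print('ptr side',w,rk(onz(s,w,.042)))
```

```text
9.3 [ 0.52416669 -0.17001429  0.20746306] [-0.08038124  1.22508087 -0.7547855 ] tcp [-0.05198292  0.02384784]
ptr side [371.91549296 185.6056338 ] [-0.07803417  0.08191566]
```

View pics/m5.png

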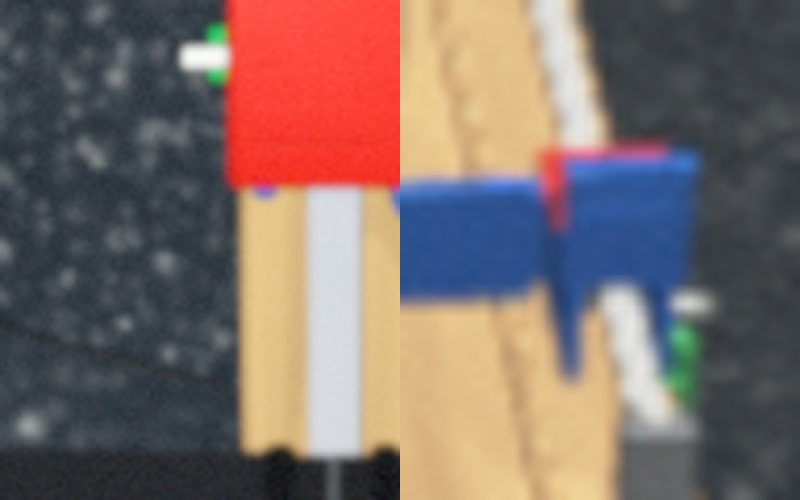

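The wrist view shows the white pointer (row 57) almost centred across the green clip (rows 24–85). I'll correct for the height parallax.

Run:
```python
from m import *
c=eyes.read_camera('wrist');s=eyes.read_camera('top')
print('cam',rk(c['origin']))
w=blob(c,white,(282,128,294,140));P=rk(fonz(c,w,.043));I=c['pixels'].astype(float)
col=green(I[118:150,291:294,0],I[118:150,291:294,1],I[118:150,291:294,2]).max(1);print(col.round())
r=np.nonzero(col>20)[0]+118;e0,e1=r.min(),r.max()
a,b=[rk(fonz(c,(292,e),.029)) for e in (e0-.5,e1+.5)]
print('ptr',w,P.round(4),'green',e0,e1,a.round(4),b.round(4),'mid',((a+b)/2).round(4))
ys,xs=np.nonzero(red(I[...,0],I[...,1],I[...,2])[:,295:345]>40);print('pad rows',ys.min(),ys.max(),rk(fonz(c,(320,ys.max()+.5),.096)),rk(fonz(c,(320,ys.min()-.5),.096)))
```

```text
cam [-0.051595    0.09531941]
[-30. -30. -27. -27. -31. -29. -30. -27. -12.  25.  56.  61.  59.  42.
  -5. -48. -68. -73. -68. -49.  -8.  36.  50.  31.  -6. -25. -29. -34.
 -30. -32. -28. -30.]
ptr [288.88698766 134.9637883 ] [-0.0821  0.0796] green 127 141 [-0.0802  0.0879] [-0.0802  0.072 ] mid [-0.0802  0.0799]
pad rows 109 166 [-0.05067224  0.05571707] [-0.05122028  0.10455967]
```

Run:
```python
from m import *
s=eyes.read_camera('side')
def W(x,y,z): return [0.5806+np.cos(A)*x-np.sin(A)*y,-.1793+np.sin(A)*x+np.cos(A)*y,z]
for z in (.096,.091): print('pad far edge',z,proj(s,W(-.052,.0547,z)))
for z in (.125,): print('wall back top',proj(s,W(-.052,.1187,z)),'front top',proj(s,W(-.052,.1087,z)))
print('wall bottom ref ptr',proj(s,W(-.0842,.0797,.042)))
print(s['pixels'][164:176,364:370].mean(1).round())
# prior, known-up state at start is occluded; wrist pad x-width
c=eyes.read_camera('wrist');I=c['pixels'].astype(float);M=red(I[...,0],I[...,1],I[...,2])
for r in (125,145,160):
    m=M[r,280:360];t=m.max()/2;k=np.nonzero(m>t)[0];a,b=k[0],k[-1]
    x0=280+a-(m[a]-t)/(m[a]-m[a-1]);x1=280+b+(m[b]-t)/(m[b]-m[b+1])
    for z in (.096,.091): print(r,z,np.linalg.norm(fonz(c,(x0,r),z)-fonz(c,(x1,r),z)).round(4))
```

```text
pad far edge 0.096 [364.25523786 168.47373884]
pad far edge 0.091 [364.1841447  169.70596699]
wall back top [367.11745343 171.10251892] front top [366.72465487 169.51825288]
wall bottom ref ptr [373.58548303 185.20071882]
[[ 83.  83.  81.]
 [ 92.  92.  89.]
 [104. 101.  96.]
 [114. 110. 102.]
 [119. 107. 101.]
 [164. 105. 109.]
 [178.  96. 150.]
 [ 89. 111. 198.]
 [ 54.  98. 172.]
 [ 48.  89. 156.]
 [ 47.  86. 151.]
 [ 50.  90. 160.]]
125 0.096 0.0422
125 0.091 0.0431
145 0.096 0.0421
145 0.091 0.0429
160 0.096 0.0426
160 0.091 0.0434
```

```bash
python3 -c "
from cell import env
print(env.sign_off())"
```

```text
the job is handed in; nothing more can be done
None
```

I pushed the stop back with its pad held down and let go. The pointer measures within about 0.5 mm of the green clip, and the pad looks sprung up. I didn't test the ratchet lock or re-check the jars, tin and garlic afterwards, but the gripper stayed clear of them. I handed the job in after about 9.5 s of robot time, and no verdict came back.

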